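# Peel the top tray off a stuck stack of parts trays

### The job

First take the black roller out of the top blue tray and lay it in the two V supports of the red roller rest. Then take the blue tray by its orange corner tab and peel it off the grey trays it is stuck to: lift the tab end first while the opposite end stays down in the stack, so that the grey trays are not pulled up with it. Finish still holding the blue tray by the gripper, level and still, at least 15 cm up and centred over the yellow mat, and leave the other things on the bench alone.

Things in the scene. Friction and masses are not known exactly. Their poses are not given: they have to be found in the camera images.
- roller_center (a point): Centre of the loose black rubber roller: 36 mm diameter, 140 mm long, plus a steel stub 12 by 12 mm at each end; 0.2 to 0.33 kg. x axis = the roller's axis. At first it lies along the blue tray's x axis, within 8 mm of its middle, between ribs (13 mm above the tray's underside) at x about -60 and +60 mm of the tray; at the middle the floor beside it is clear for the fingers.
- tray_center (a point): Centre of the loose blue tray, 15 mm above its underside. Tray: 200 (x) by 150 mm (y) over its rim, 30 mm high, floor and walls 4 mm thick, inside 182 by 122 mm, outside below the rim 190 by 130 mm; 0.13 to 0.2 kg. x runs from the tab end (-x) to the opposite end (+x), z up. It sits 15 mm deep in the uppermost grey tray with 4 to 6 mm play.
- tray_tab (a point): Centre of the upright orange tab on the corner of the blue tray, at (-92, +50, +47) mm from the middle of the tray's underside: 26 mm along x, 10 mm thick along y (grip it across y), standing from the rim (30 mm above the underside) to 64 mm above the underside. Axes as the tray's.
- tray_far (a point): Middle of the blue tray's lower edge at the end opposite the tab: (+95, 0, 0) mm from the middle of its underside. It is the line to pivot about while peeling; tilts of up to 0.25 rad fit. Axes as the tray's.
- seat (a point): Middle of the inner floor of the uppermost grey tray, on which the blue tray sits, 50 mm above the bench; axes as the blue tray's as it sits. The grey stack is 214 by 150 mm (black rims 226 by 162 mm), 65 mm high, on a fixed dark steel stacker base 250 by 190 mm.
- nest (a joint): How far the grey trays have been pulled up between the stacker's guides, in m: 0 = down. They weigh 1.2 kg and cannot tilt. Four rubber clips in the uppermost grey tray's long sides, at x = -65 and +65 mm, hold the blue tray with about 4 N of friction each, until it has risen about 14 mm there: pulled straight up, it can lift the grey trays too.
- rest_seat (a point): Where the roller's centre lies when it rests in the rest: 85.5 mm above the bench, over the middle of the fixed red base plate (150 by 80 mm). Its x axis is the direction in which the roller must lie (either way round). The two V supports are 12 mm wide, at x = -45 and +45 mm, their tips 20 mm to each side of the axis and 81 mm above the bench; the middle is clear for the fingers.
- mat_center (a point): Centre of the fixed yellow square mat's top face (180 by 180 by 3 mm).
- tape_mid (a point): Bystander: ring of tape, 90 mm diameter, 22 mm high; its middle.
- driver_mid (a point): Bystander: screwdriver lying flat near the robot; a point on it.
- jar_mid (a point): Bystander: amber jar, 60 mm diameter, 75 mm high; its middle.
- carton_mid (a point): Bystander: cardboard carton, 110 by 90 by 70 mm; its middle.
- cleaner_mid (a point): Bystander: blue bottle, 68 mm diameter, 170 mm high; its middle.
- cup_mid (a point): Bystander: white mug, 80 mm diameter, 90 mm high; its middle.
Mind the look-alikes: they are no part of the job. Of the things that look like the part that bears roller_center, the middle-sized one is meant.

How it is judged:
On the way, in this order (a step that is already met when the one before it is completed fails the run):
1. the roller lies in both V supports of the rest, let go (horizontal distance between roller_center and rest_seat below 0.02 m and z of roller_center in the frame of rest_seat between -0.006 and 0.006 m and angle between the x axis of roller_center and the x axis of rest_seat, either way round below 0.15 rad and contact force between roller and the fingers below 0.1 N), for 0.3 s.
2. the tab end of the blue tray is peeled up while its opposite end is still down in the grey tray (angle between tray_center's own z axis and vertical above 0.12 rad and z of tray_far in the frame of seat below 0.01 m and z of tray_tab in the frame of seat above 0.062 m and contact force between tray and the fingers above 0.5 N), for 0.05 s.
At the end, for the whole second after the job is handed in: The fingers hold the blue tray, centre within 45 mm of the mat's centre seen from above, at least 140 mm above the bench, tilted less than 0.25 rad, still, touching no other part; the roller lies in both V supports (within 20 mm along and across, 6 mm in height, 0.15 rad); the grey trays are down (horizontal distance between roller_center and rest_seat below 0.02 m and z of roller_center in the frame of rest_seat between -0.006 and 0.006 m and angle between the x axis of roller_center and the x axis of rest_seat, either way round below 0.15 rad and horizontal distance between tray_center and mat_center below 0.045 m and height (world z) of tray_center above 0.14 m and angle between tray_center's own z axis and vertical below 0.25 rad and linear speed of tray below 0.03 m/s and contact force between tray and the fingers above 0.5 N and contact force between tray and stacker below 0.05 N and contact force between tray and rest below 0.05 N and contact force between tray and roller below 0.05 N and value of joint nest below 0.004 m); the arm keeps its last pose, push and grip.
It fails at once if the grey trays are pulled up with the blue one by more than 10 mm (value of joint nest above 0.01 m).
It fails at once if the roller is dropped on the bench (height (world z) of roller_center below 0.045 m).
It fails at once if a bystander is disturbed (moved more than 30 mm) (distance of any of tape_mid, driver_mid, jar_mid, carton_mid, cleaner_mid, cup_mid from where it was at the start of the episode above 0.03 m).
It also fails if it takes over 61 s, if anything falls off the work surface, if the arm or the gripper's body presses on something with over 40 N, if the wrist force passes 120 N, or if a joint passes its speed limit or range.

### The arm

A 7-joint arm with a two-finger parallel gripper is mounted at the origin on the work surface. World frame = base frame: x ahead of the robot, y to its left, z up, the work surface at z = 0. Lengths are in m, angles in rad, forces in N, time in s.
With the tool pointing down it reaches from about 0.425 to 0.925 m from the base axis. Payload 6.8 kg.
Tool frame: the origin (TCP) lies midway between the tips of the shut fingers; the grasp point (between the pads) lies bot.grip_point_offset behind it (bot.grip_point_offset is the distance from the TCP to the grasp point, in m); z points along the fingers, y is the line along which they close (so a half turn about z gives the same grasp; the last joint's range is limited). The gripper opens to 85 mm and grips with 20 to 120 N. Pads are 22 mm wide; open, the fingers measure 114 mm over their backs; the gripper's body (76 mm by 85 mm) begins 54 mm behind the grasp point. The pads swing forward as they close: fully open they stand 13 mm farther back than shut.
Start: joints at [-1.371, 0.477, 0.022, 1.555, -0.011, 1.109, -0.083], TCP at [0.204, 0.643, 0.231] pointing down, gripper open.
Joint ranges: [-2.96, 2.96], [-0.34, 2.1], [-1.41, 1.46], [0.24, 2.44], [-1.37, 4.51], [0.17, 1.92], [-2.96, 2.96]. Speed limits (rad/s): [2.39, 2.39, 3.14, 3.14, 3.14, 3.14, 3.14].

### API

Orientations are given as a unit quaternion [w, x, y, z].
In Python, from station import get_obs, cams, job, bot gives the robot as it stands.
- The arm moves only by the tool arm_command, never from a script. Its argument "rows" is a list that holds one entry, the list of rows, each a list of 5 numbers: the finger opening in mm, from 0 to 85.4, then the shift along the world's x, y, z in units of 60 mm (1.0 is 60 mm), then the turn about the world's z in units of 0.08 rad (1.0 is 0.08 rad). In form: [[[grip, x, y, z, turn], ...]]. A call has exactly 10 rows; each row shifts and turns the commanded pose from where the row before left it; what a row does not reach is not made up. A row lasts 1/8 s, in which the tool goes at most 62.5 mm and 10.7 degrees, less where a joint would pass 70% of its speed; a pose out of reach is approached as far as the arm can. A call with a number of a shift or a turn outside -1 to 1 is refused whole. A call with a gripper value outside its range is refused whole. The fingers move at their own pace and stop on an object; "newtons" is the grip in N (left out, the last holds). Time passes only in rows, so rows that do not move let the fingers close, or fill a call up. It gives the time, the measured TCP pose, the force, the opening and the grip force at its end, in the units of the state.
- get_obs(): the state, without advancing time (a new reading comes with each control period).
- cams.read_camera(name): name is "side" or "top" or "wrist"; returns the picture (420x560x3 uint8, red, green, blue); there is no depth.
- cams.camera_params(name): a dict with "K" (3x3 intrinsics, pixels), "extrinsics" (4x4, takes a point from camera to world coordinates). Camera axes: x right, y down, z forward; pixel columns grow to the right and rows downward; lengths in m; the calibration is good to about 2 mm. The wrist camera is an equidistant fisheye: a pixel r from the principal point sees the ray r / f radians off the axis. A picture is of the moment at which its call begins: read the wrist's pose just before it. camera_params takes no time and is no camera call; for the wrist camera it gives the pose at the moment of the call.
- job.hand_in(): hands the job in; it is judged then, once.
The state is a dict: "t": time; "q": joint angles; "joint_vel": joint speeds; "joint_torque": joint torques, N m; "eef_pos": TCP position; "tool_rot": TCP orientation; "contact_force": force on the tool from outside, world axes, zero at the start; "torque": the same for the moment, N m; "gripper_width": opening from 0.0 (shut) to 1.0 (fully open); "grasp_force": force on a finger pad.
Only numpy, scipy, OpenCV 4.12 (cv2) and the standard library are available. Lean on these libraries where they do the work, as an engineer would, in place of code of your own. Each camera call takes 0.05 s, during which the arm holds its last target. There are 200 camera calls.

## Working session

There is one attempt and no reset: what is moved stays moved. The work goes in short steps, Python scripts to look and compute and a tool call to move; the robot and the scene stay as the last step left them, time stands still between calls to the robot, and variables do not carry over. Pictures are saved under pics/ and viewed, at most 10 in all, crops included, and the job is handed in when it is done.

Besides the shell and the picture viewer there is one more tool, called after ">>>" as a command line: name --argument value ..., lists and objects as JSON in quotes. arm_command: Moves the arm, as the interface text tells. Its arguments: {"type":"object","properties":{"rows":{"type":"array"},"newtons":{"type":"number"}},"required":["rows"]}

```bash
mkdir -p pics; python3 - <<'E'
from station import get_obs,cams,job,bot
import cv2,numpy as np
o=get_obs();print(o['t'],o['eef_pos'],o['tool_rot'],bot.grip_point_offset)
for n in['side','top','wrist']:
    p=cams.camera_params(n);print(n,np.round(p['K'],1).tolist(),np.round(p['extrinsics'],3).tolist())
    im=cams.read_camera(n);cv2.imwrite(f'pics/{n}0.png',im[:,:,::-1])
E
```

```text
0.0 [0.20433035 0.64271315 0.230322  ] [-7.04796445e-05  1.53276563e-01  9.88182913e-01 -9.05862444e-04] 0.0187
side [[429.8, 0.0, 284.4], [0.0, 429.8, 209.2], [0.0, 0.0, 1.0]] [[0.965, -0.194, 0.178, 0.372], [-0.263, -0.698, 0.666, -0.8], [-0.005, -0.69, -0.724, 0.873], [0.0, 0.0, 0.0, 1.0]]
top [[409.4, 0.0, 270.5], [0.0, 409.4, 212.3], [0.0, 0.0, 1.0]] [[0.0, -0.995, 0.097, 0.404], [-1.0, 0.001, 0.008, -0.115], [-0.008, -0.097, -0.995, 1.355], [0.0, 0.0, 0.0, 1.0]]
wrist [[325.2, 0.0, 277.5], [0.0, 325.2, 210.6], [0.0, 0.0, 1.0]] [[0.303, 0.911, 0.278, 0.134], [0.953, -0.289, -0.091, 0.666], [-0.002, 0.293, -0.956, 0.374], [0.0, 0.0, 0.0, 1.0]]
```

View pics/top0.png

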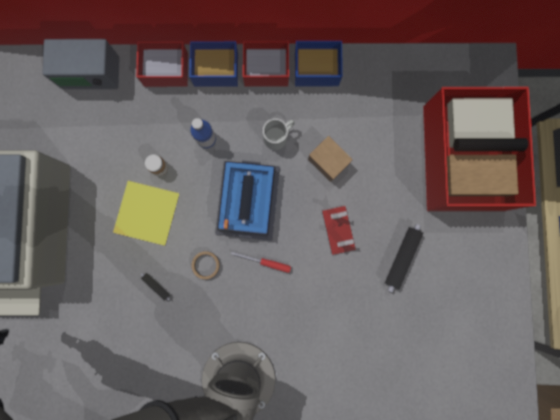

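View pics/side0.png

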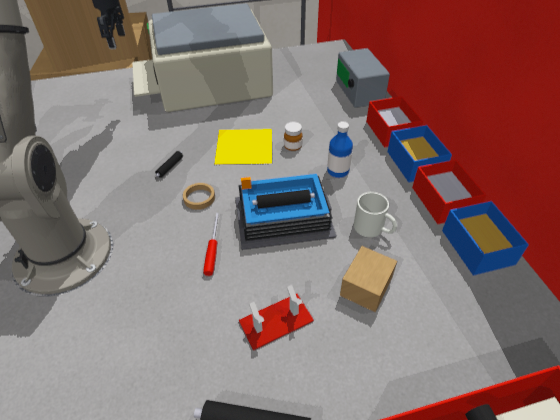

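The top view shows the tray at (248,199) with the black roller at (246,198), the orange tab at (226,224), the red rest at (339,230) and the mat at (147,213). There are three black rollers: (155,287) small, (246,198) middle-sized and in the blue tray, and (404,258) large. The one in the tray is the one meant.

```bash
cat >h.py <<'E'
import numpy as np,cv2
from station import get_obs,cams,job,bot
def ray(n,uv,P=None):
    P=P or cams.camera_params(n);K=P['K'];T=np.array(P['extrinsics']);K=np.array(K)
    a=np.array([(uv[0]-K[0,2])/K[0,0],(uv[1]-K[1,2])/K[1,1]])
    if n=='wrist':
        r=np.hypot(*a);d=np.r_[a/r*np.sin(r),np.cos(r)] if r>1e-9 else np.array([0,0,1.])
    else: d=np.r_[a,1]
    return T[:3,3],T[:3,:3]@d
def plane(n,uv,z,P=None):
    c,d=ray(n,uv,P);return c+d*(z-c[2])/d[2]
def tri(rs):
    A=np.zeros((3,3));b=np.zeros(3)
    for c,d in rs:
        d=d/np.linalg.norm(d);M=np.eye(3)-np.outer(d,d);A+=M;b+=M@c
    return np.linalg.solve(A,b)
def blob(m,roi=None):
    m=m.astype(np.uint8)
    if roi:
        k=np.zeros_like(m);k[roi[1]:roi[3],roi[0]:roi[2]]=1;m=m*k
    n,l,s,c=cv2.connectedComponentsWithStats(m)
    if n<2:return None
    i=1+s[1:,4].argmax();return c[i],s[i,4],(l==i).astype(np.uint8)
def pts(n,m,z,P=None):
    ys,xs=np.nonzero(m);return np.array([plane(n,(x,y),z,P)[:2] for x,y in zip(xs,ys)])
def rect(p):
    (c,s,a)=cv2.minAreaRect((p*1000).astype(np.float32));return np.round(c,1),np.round(s,1),round(a,1)
E
python3 - <<'E'
from h import *
T=cv2.imread('pics/top0.png').astype(int);S=cv2.imread('pics/side0.png').astype(int)
def ch(I):return I[...,2],I[...,1],I[...,0]
R,G,B=ch(T);r,g,b=ch(S)
tt=blob((R>150)&(G<150)&(B<90)&(R-G>60)&(G>60),(215,210,240,240));ss=blob((r>150)&(g>60)&(b<90)&(r-g>60),(230,170,260,195))
print('tab',tt[:2],ss[:2],tri([ray('top',tt[0]),ray('side',ss[0])]),plane('top',tt[0],.114))
m=blob((B>110)&(B-R>60),(200,150,290,250));print('blue',m[:2],rect(pts('top',m[2],.08)))
k=blob((R<40)&(G<40)&(B<40),(234,170,258,222));print('roller',k[:2],rect(pts('top',k[2],.08)))
y=blob((R>150)&(G>150)&(B<80));print('mat',y[:2],rect(pts('top',y[2],.003)))
e=blob((R>110)&(G<60)&(B<60),(310,195,365,265));print('rest',e[:2])
hull=cv2.convexHull(np.argwhere(e[2])[:,::-1].astype(np.int32));print(rect(pts('top',e[2],.006)))
w=((R>150)&(G>150)&(B>150)).astype(np.uint8);w[:,:322]=0;w[:,358:]=0;w[:200]=0;w[255:]=0
n,l,s,c=cv2.connectedComponentsWithStats(w)
for i in range(1,n):print('V',c[i],s[i,4],plane('top',c[i],.075))
big=np.hstack([cv2.resize(T[150:250,200:300].astype(np.uint8),None,fx=4,fy=4,interpolation=2),cv2.resize(T[195:295,300:400].astype(np.uint8),None,fx=4,fy=4,interpolation=2)])
cv2.imwrite('pics/crop1.png',big)
E
```

```text
Traceback (most recent call last):
TypeError: 'NoneType' object is not subscriptable
```

```bash
python3 - <<'E'
from h import *
T=cv2.imread('pics/top0.png').astype(int);S=cv2.imread('pics/side0.png').astype(int)
def ch(I):return I[...,2],I[...,1],I[...,0]
R,G,B=ch(T);r,g,b=ch(S)
tt=blob((R-B>60)&(R-G>30),(215,210,236,236));ss=blob((r-b>70)&(r-g>30),(230,170,260,195))
print(T[224,226],S[183,246])
if tt and ss:print('tab',tt[:2],ss[:2],tri([ray('top',tt[0]),ray('side',ss[0])]),plane('top',tt[0],.114))
m=blob((B>90)&(B-R>60),(200,150,290,250));print('blue',m[:2],rect(pts('top',m[2],.08)))
k=blob((R<45)&(G<45)&(B<45),(234,170,258,222));print('roller',k[:2],rect(pts('top',k[2],.08)))
y=blob((R>150)&(G>150)&(B<80));print('mat',y[:2],rect(pts('top',y[2],.003)))
e=blob((R-G>70)&(R-B>70),(310,195,365,265));print('rest',e[:2],rect(pts('top',e[2],.006)))
w=((R>130)&(G>130)&(B>130)).astype(np.uint8);w[:,:322]=0;w[:,358:]=0;w[:200]=0;w[255:]=0
n,l,s,c=cv2.connectedComponentsWithStats(w)
for i in range(1,n):print('V',c[i],s[i,4],plane('top',c[i],.075))
big=np.hstack([cv2.resize(T[150:250,200:300].astype(np.uint8),None,fx=4,fy=4,interpolation=2),cv2.resize(T[195:295,300:400].astype(np.uint8),None,fx=4,fy=4,interpolation=2)])
cv2.imwrite('pics/crop1.png',big)
E
```

```text
[ 70 106 160] [  0  76 142]
tab (array([225.73684211, 223.26315789]), np.int32(19)) (array([245.84259259, 182.38888889]), np.int32(108)) [0.4907132  0.03334412 0.10020215] [0.4905955  0.03164914 0.114     ]
blue (array([246.79661752, 197.17562879]), np.int32(2306)) (array([576.3, -26.5]), array([150.3, 211. ]), 84.0)Traceback (most recent call last):
  File "<stdin>", line 9, in <module>
TypeError: 'NoneType' object is not subscriptable
```

```bash
python3 - <<'E'
from h import *
T=cv2.imread('pics/top0.png').astype(int)
B,G,R=T[...,0],T[...,1],T[...,2]
k=blob((R<60)&(G<60)&(B<70),(232,165,262,228));k and print('roller',k[:2],rect(pts('top',k[2],.08)))
y=blob((R>150)&(G>150)&(B<80));y and print('mat',y[:2],rect(pts('top',y[2],.003)))
e=blob((R-G>60)&(R-B>60),(310,195,365,265));e and print('rest',e[:2],rect(pts('top',e[2],.006)))
w=((R>120)&(abs(R-B)<40)&(G>120)).astype(np.uint8);w[:,:328]=0;w[:,356:]=0;w[:206]=0;w[250:]=0
n,l,s,c=cv2.connectedComponentsWithStats(w)
for i in range(1,n):
  if s[i,4]>8: print('V',c[i],s[i,4],plane('top',c[i],.07))
big=np.hstack([cv2.resize(T[150:250,200:300].astype(np.uint8),None,fx=4,fy=4,interpolation=2),cv2.resize(T[195:295,300:400].astype(np.uint8),None,fx=4,fy=4,interpolation=2)])
cv2.imwrite('pics/crop1.png',big)
E
```

```text
roller (array([246.06435644, 197.46287129]), np.int32(404)) (array([575. , -27.5]), array([ 29.6, 136.7]), 84.3)Traceback (most recent call last):
  File "<stdin>", line 6, in <module>
  File "h.py", line 25, in pts
    ys,xs=np.nonzero(m);return np.array([plane(n,(x,y),z,P)[:2] for x,y in zip(xs,ys)])
                                         ~~~~~^^^^^^^^^^^^^
  File "h.py", line 11, in plane
    c,d=ray(n,uv,P);return c+d*(z-c[2])/d[2]
        ~~~^^^^^^^^
  File "h.py", line 4, in ray
    P=P or cams.camera_params(n);K=P['K'];T=np.array(P['extrinsics']);K=np.array(K)
           ~~~~~~~~~~~~~~~~~~^^^
ValueError: time passes only in moves, steps and waits
```

```bash
sed -i 's/^    P=P or cams.camera_params(n);/    P=P or PC(n);/' h.py; sed -i '2a\
import functools\
@functools.lru_cache\
def PC(n): return cams.camera_params(n)' h.py
python3 - <<'E'
from h import *
T=cv2.imread('pics/top0.png').astype(int)
B,G,R=T[...,0],T[...,1],T[...,2]
y=blob((R>150)&(G>150)&(B<80));y and print('mat',y[:2],rect(pts('top',y[2],.003)))
e=blob((R-G>60)&(R-B>60),(310,195,365,265));e and print('rest',e[:2],rect(pts('top',e[2],.006)))
w=((R>120)&(abs(R-B)<40)&(G>120)).astype(np.uint8);w[:,:328]=0;w[:,356:]=0;w[:206]=0;w[250:]=0
n,l,s,c=cv2.connectedComponentsWithStats(w)
for i in range(1,n):
  if s[i,4]>8: print('V',c[i],s[i,4],plane('top',c[i],.07))
big=np.hstack([cv2.resize(T[150:250,200:300].astype(np.uint8),None,fx=4,fy=4,interpolation=2),cv2.resize(T[195:295,300:400].astype(np.uint8),None,fx=4,fy=4,interpolation=2)])
cv2.imwrite('pics/crop1.png',big)
from scipy.spatial.transform import Rotation as Ro
o=get_obs();q=o['tool_rot'];print(o['t'],Ro.from_quat(np.r_[q[1:],q[0]]).as_matrix().round(3))
E
```

```text
rest (array([336.10015898, 229.7217806 ]), np.int32(629)) (array([ 477.4, -326.9]), array([142.9,  74.3]), 12.4)
V [350.64114833 224.11483254] 209 [ 0.49087481 -0.35577583  0.07      ]
V [338.89090909 214.52727273] 55 [ 0.52112485 -0.31940916  0.07      ]
0.15 [[-0.953  0.303 -0.   ]
 [ 0.303  0.953 -0.001]
 [-0.    -0.001 -1.   ]]
```

View pics/crop1.png

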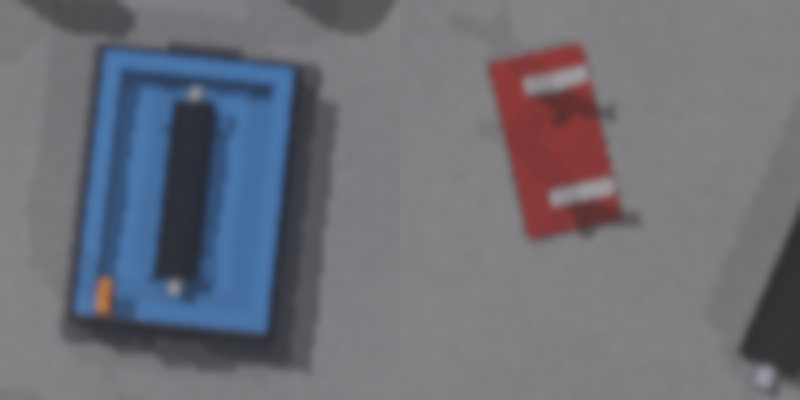

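The crop shows the middle roller at crop (187,185) in the tray, the tab at (103,295), and the V supports at (556,80) and (582,192). Start moving.

>>> arm_command --rows '[[[60,0,-1,0,0.5],[60,0,-1,0,0.5],[60,0,-1,0,0.5],[60,0.6,-0.8,0,0.5],[60,0.6,-0.8,0,0.5],[60,0.6,-0.8,0,0],[60,0.6,-0.8,0,0],[60,0.6,-0.8,0,0],[60,0.6,-0.8,0,0],[60,0.6,-0.8,0,0]]]' --newtons 40

```text
t: 1.4
eef_pos: [0.4573, 0.1257, 0.2315]
tool_rot: [0.0, 0.054, 0.999, 0.0]
contact_force: [0.3, 0.9, -0.1]
gripper_width: 0.702
grasp_force: 0.0
```

```bash
python3 - <<'E'
from h import *
T=cv2.imread('pics/top0.png').astype(int)
B,G,R=T[...,0],T[...,1],T[...,2]
y=blob((R-B>80)&(G-B>80));y and print('mat',y[:2],rect(pts('top',y[2],.003)))
for p in[(339,215),(345.5,243)]:print(plane('top',p,.072))
E
```

```text
mat (array([145.99002302, 212.59401381]), np.int32(2606)) (array([534.1, 311.2]), array([171.1, 170.7]), 75.9)
[ 0.51944981 -0.31940946  0.072     ]
[ 0.43167999 -0.33827664  0.072     ]
```

>>> arm_command --rows '[[[60,0.49,-0.64,0,0],[60,0.49,-0.64,0,0],[60,0.49,-0.64,0,0],[60,0.49,-0.63,0,0],[60,0,0,-0.3,0],[60,0,0,-0.2,0],[60,0,0,0,0],[60,0,0,0,0],[60,0,0,0,0],[60,0,0,0,0]]]'

```text
t: 2.65
eef_pos: [0.5743, -0.0254, 0.2018]
tool_rot: [0.0, 0.054, 0.999, 0.0]
contact_force: [0.4, -0.4, 0.3]
gripper_width: 0.702
grasp_force: 0.0
```

```bash
python3 - <<'E'
from h import *
P=cams.camera_params('wrist');W=cams.read_camera('wrist')[:,:,::-1];cv2.imwrite('pics/w1.png',W)
W=W.astype(int);B,G,R=W[...,0],W[...,1],W[...,2]
m=blob((B>90)&(B-R>50));print(m[:2],rect(pts('wrist',m[2],.08,P)))
x,y,w,h=cv2.boundingRect(m[2]);k=blob((R<60)&(G<60)&(B<70),(x+15,y+15,x+w-15,y+h-15));print(k[:2],rect(pts('wrist',k[2],.08,P)))
t=blob((R-B>70)&(R-G>30),(x-15,y-15,x+w+15,y+h+15));print(t[:2],plane('wrist',t[0],.1,P),rect(pts('wrist',t[2],.114,P)))
o=get_obs();print(o['eef_pos'])
E
```

```text
(array([276.01277114, 186.6355617 ]), np.int32(30381)) (array([577. , -25.5]), array([151.7, 211.7]), 84.0)
(array([277.1315873 , 199.47079365]), np.int32(6300)) (array([579.1, -25.5]), array([ 34.8, 144.3]), 83.8)
(array([344.66522367,  93.67676768]), np.int32(693)) [0.48991046 0.03477219 0.1       ] (array([490. ,  31.4]), array([14.6, 26.1]), 84.6)
[ 0.57422925 -0.0255718   0.20169893]
```

View pics/w1.png

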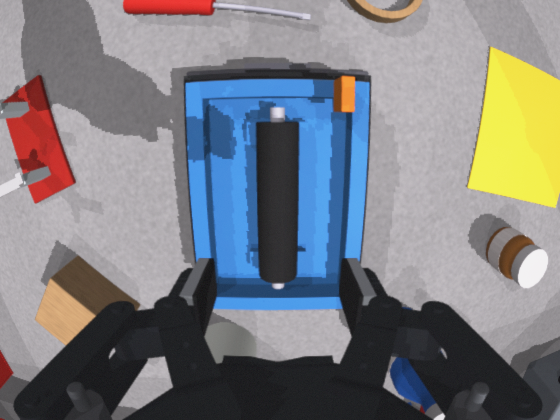

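The wrist view confirms it: the roller spans (277,113)–(278,285) on the tray axis, and the tab is at (344,94). Roller centre ≈ (0.577,-0.0255). Descend.

>>> arm_command --rows '[[[60,0.04,0,-0.6,0],[60,0,0,-0.6,0],[60,0,0,-0.5,0],[60,0,0,-0.35,0],[60,0,0,-0.2,0],[60,0,0,-0.15,0],[60,0,0,0,0],[30,0,0,0,0],[30,0,0,0,0],[30,0,0,0,0]]]'

```text
t: 3.95
eef_pos: [0.5771, -0.0258, 0.0582]
tool_rot: [0.001, 0.054, 0.999, 0.0]
contact_force: [-0.2, -0.4, 6.5]
gripper_width: 0.408
grasp_force: 39.8
```

>>> arm_command --rows '[[[30,0,0,0,0],[30,0,0,0,0],[30,0,0,0,0],[30,0,0,0.15,0],[30,0,0,0.3,0],[30,0,0,0.4,0],[30,0,0,0.5,0],[30,0,0,0.5,0],[30,0,0,0.3,0],[30,0,0,0,0]]]'

```text
t: 5.2
eef_pos: [0.5773, -0.0257, 0.1878]
tool_rot: [0.001, 0.054, 0.999, 0.0]
contact_force: [-0.7, 0.2, -4.1]
gripper_width: 0.41
grasp_force: 40.6
```

>>> arm_command --rows '[[[30,-0.2,-0.8,0,0.5],[30,-0.3,-0.85,0,0.7],[30,-0.3,-0.85,0,0.7],[30,-0.3,-0.85,0,0.7],[30,-0.3,-0.85,0,0.7],[30,-0.3,-0.85,0,0.7],[30,0,0,-0.4,0],[30,0,0,-0.3,0],[30,0,0,0,0],[30,0,0,0,0]]]'

```text
t: 6.45
eef_pos: [0.4751, -0.328, 0.1444]
tool_rot: [-0.0, -0.107, 0.994, 0.0]
contact_force: [-0.4, -0.8, -3.0]
gripper_width: 0.407
grasp_force: 40.7
```

```bash
python3 - <<'E'
from h import *
P=cams.camera_params('wrist');W=cams.read_camera('wrist');S=cams.read_camera('side');T=cams.read_camera('top')
cv2.imwrite('pics/w2.png',np.hstack([W,S])[:,:,::-1])
for n,I in(('w',W),('s',S)):cv2.imwrite(f'pics/{n}2.png',I[:,:,::-1])
cv2.imwrite('pics/m2.png',cv2.resize(np.hstack([W[:,100:500],cv2.resize(S[240:380,200:333],(400,420))]),(800,420))[:,:,::-1])
o=get_obs();print(o['t'],o['eef_pos'],o['tool_rot'])
E
```

```text
6.6 [ 0.47525029 -0.32851898  0.14504522] [ 6.10112608e-04 -1.06341235e-01  9.94329459e-01 -3.11029491e-04]
```

View pics/m2.png

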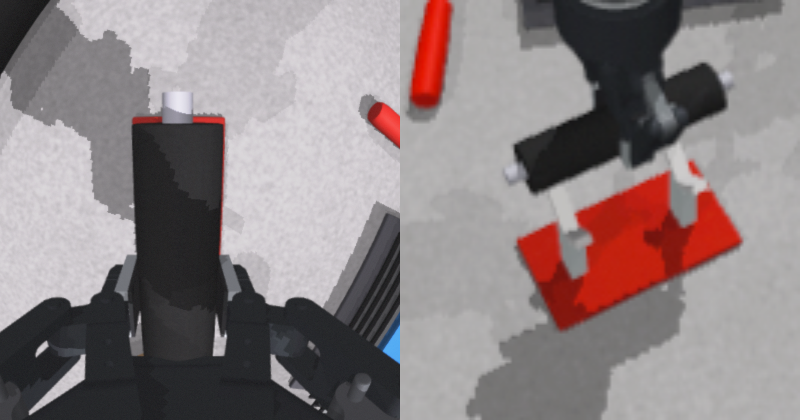

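```bash
python3 - <<'E'
from h import *
a=12.3*np.pi/180
for uv,s in(((237.6,297.7),-1),((308.7,266),1)):
    for z in(.15,.16,.17):print(uv,z,plane('side',uv,z)[:2].round(4),np.round([.4753+s*.076*np.cos(a),-.3285+s*.076*np.sin(a)],4))
E
```

```text
(237.6, 297.7) 0.15 [ 0.3999 -0.339 ] [ 0.401  -0.3447]
(237.6, 297.7) 0.16 [ 0.3995 -0.3454] [ 0.401  -0.3447]
(237.6, 297.7) 0.17 [ 0.3991 -0.3518] [ 0.401  -0.3447]
(308.7, 266) 0.15 [ 0.5558 -0.3037] [ 0.5496 -0.3123]
(308.7, 266) 0.16 [ 0.5533 -0.3105] [ 0.5496 -0.3123]
(308.7, 266) 0.17 [ 0.5507 -0.3174] [ 0.5496 -0.3123]
```

The roller is level, aligned with the rest, and about 15 mm above the TCP.

>>> arm_command --rows '[[[30,0,0,-0.35,0],[30,0,0,-0.35,0],[30,0,0,-0.25,0],[30,0,0,-0.1,0],[30,0,0,-0.05,0],[30,0,0,-0.05,0],[30,0,0,-0.05,0],[30,0,0,0,0],[30,0,0,0,0],[30,0,0,0,0]]]' --newtons 30

```text
t: 7.85
eef_pos: [0.4748, -0.3286, 0.0727]
tool_rot: [0.0, -0.106, 0.994, 0.0]
contact_force: [-1.9, 1.1, 4.9]
gripper_width: 0.406
grasp_force: 41.4
```

>>> arm_command --rows '[[[42,0,0,0,0],[50,0,0,0,0],[64,0,0,0,0],[64,0,0,0,0],[64,0,0,0,0],[64,0,0,0.2,0],[64,0,0,0.5,0],[64,0,0,0.8,0],[64,0,0,0.8,0],[64,0,0,0,0]]]'

```text
t: 9.1
eef_pos: [0.4766, -0.3305, 0.2152]
tool_rot: [0.004, -0.106, 0.994, -0.002]
contact_force: [0.0, 0.7, -1.2]
gripper_width: 0.749
grasp_force: 0.0
```

```bash
python3 - <<'E'
from h import *
P=cams.camera_params('wrist');W=cams.read_camera('wrist');S=cams.read_camera('side')
cv2.imwrite('pics/m3.png',cv2.resize(np.hstack([W[:,100:500],cv2.resize(S[240:380,200:333],(400,420))]),(800,420))[:,:,::-1])
W=W.astype(int);k=blob(W.max(2)<60,(180,60,400,330));print(k[:2],rect(pts('wrist',k[2],.0855,P)))
E
```

```text
(array([282.23311026, 193.58524538]), np.int32(6276)) (array([ 478.1, -326.5]), array([147.2,  34.7]), 12.3)
```

View pics/m3.png

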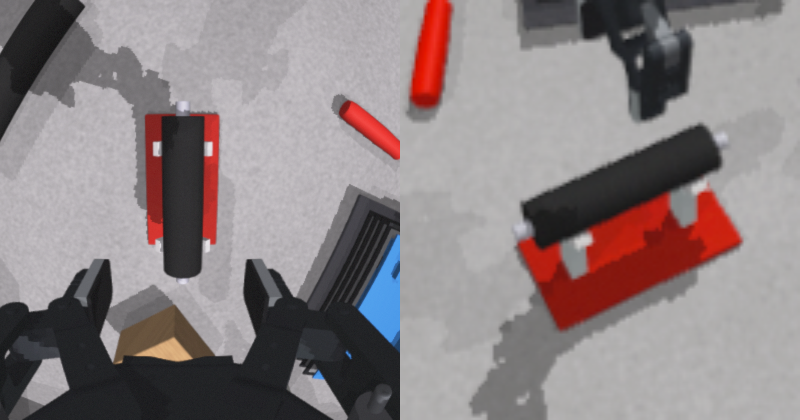

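The roller lies in both Vs: measured (0.478,-0.3265) at 12.3°, with V tips evenly on both sides at crop (157,148)/(208,148). Now go to the tab.

>>> arm_command --rows '[[[40,0,0.8,0,-0.5],[40,0,0.88,0,-0.6],[40,0.04,0.88,0,-0.6],[40,0.04,0.88,0,-0.6],[40,0.04,0.88,0,-0.6],[40,0.04,0.88,0,-0.6],[40,0.04,0.86,0,-0.5],[40,0,0,-0.3,0],[40,0,0,0,0],[40,0,0,0,0]]]' --newtons 30

```text
t: 10.45
eef_pos: [0.4862, 0.034, 0.1921]
tool_rot: [-0.001, 0.055, 0.999, -0.0]
contact_force: [0.2, -0.5, 1.3]
gripper_width: 0.467
grasp_force: 0.0
```

```bash
python3 - <<'E'
from h import *
P=cams.camera_params('wrist');W=cams.read_camera('wrist')[:,:,::-1];o=get_obs();print(o['eef_pos'],o['tool_rot'])
cv2.imwrite('pics/w4.png',W)
W=W.astype(int);B,G,R=W[...,0],W[...,1],W[...,2]
t=blob((R-B>70)&(R-G>30),(200,100,360,400));t and print(t[:2],cv2.boundingRect(t[2]),rect(pts('wrist',t[2],.114,P)),plane('wrist',t[0],.11,P))
m=blob((B>90)&(B-R>50));print(m[:2],cv2.boundingRect(m[2]),rect(pts('wrist',m[2],.08,P)))
E
```

```text
[0.4864642  0.0339644  0.19242251] [-1.36085420e-04  5.47112929e-02  9.98502194e-01 -1.54596778e-04]
(array([277.76744186, 219.1431127 ]), np.int32(559)) (271, 197, 14, 44) (array([486.4,  34.4]), array([ 9.3, 32.6]), 84.1) [0.48786439 0.03437342 0.11      ]
(array([232.09062373, 263.37570879]), np.int32(19752)) (134, 195, 175, 166) (array([559.4, -23.7]), array([151.7, 176.2]), 84.0)
```

View pics/w4.png

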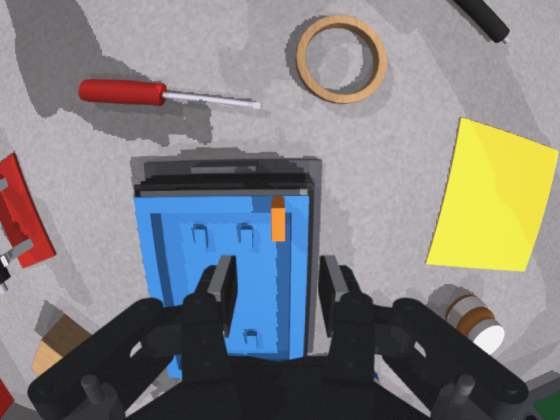

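The tab's top face is at px (277,224), giving (0.490,0.034). The gripper is aligned with it in y, so descend and close gently.

>>> arm_command --rows '[[[40,0.06,0,-0.5,0],[40,0,0,-0.5,0],[40,0,0,-0.4,0],[40,0,0,-0.2,0],[40,0,0,-0.16,0],[40,0,0,0,0],[20,0,0,0,0],[0,0,0,0,0],[0,0,0,0,0],[0,0,0,0,0]]]' --newtons 30

```text
t: 11.75
eef_pos: [0.4906, 0.0347, 0.0874]
tool_rot: [0.001, 0.054, 0.999, 0.0]
contact_force: [-1.2, -1.7, 6.3]
gripper_width: 0.107
grasp_force: 31.0
```

>>> arm_command --rows '[[[0,0,0,0,0],[0,0,0,0,0],[0,0,0,0.02,0],[0,0.01,0,0.03,0],[0,0.01,0,0.03,0],[0,0.01,0,0.03,0],[0,0.01,0,0.03,0],[0,0.01,0,0.03,0],[0,0,0,0,0],[0,0,0,0,0]]]'

```text
t: 13.0
eef_pos: [0.4927, 0.0345, 0.0966]
tool_rot: [-0.0, 0.054, 0.999, -0.0]
contact_force: [3.0, -4.3, -9.6]
gripper_width: 0.111
grasp_force: 29.3
```

>>> arm_command --rows '[[[0,0.02,0,0.04,0],[0,0.02,0,0.04,0],[0,0.02,0,0.04,0],[0,0.02,0,0.04,0],[0,0,0,0,0],[0,0,0,0,0],[0,0,0,0,0],[0,0,0,0,0],[0,0,0,0,0],[0,0,0,0,0]]]'

```text
t: 14.25
eef_pos: [0.4972, 0.0355, 0.107]
tool_rot: [-0.001, 0.054, 0.999, 0.0]
contact_force: [-5.8, -1.3, -1.5]
gripper_width: 0.112
grasp_force: 30.5
```

```bash
python3 - <<'E'
from h import *
S=cams.read_camera('side')[:,:,::-1];S0=cv2.imread('pics/side0.png')
f=lambda I:cv2.resize(I[165:255,225:345],(400,300),interpolation=2)
cv2.imwrite('pics/m5.png',np.hstack([f(S0),f(S)]))
E
```

```text
(no output)
```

View pics/m5.png

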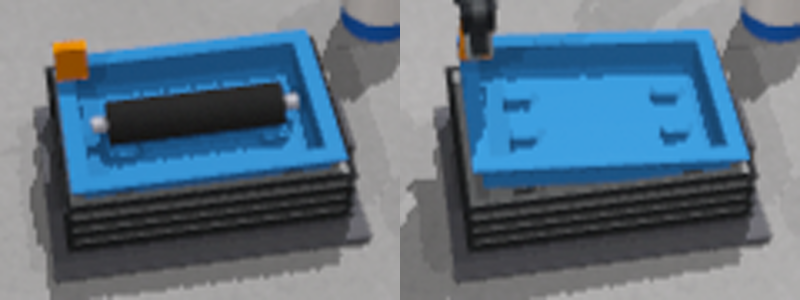

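The side view shows the tab end up, the far end still down and the grey stack unmoved. A bit more tilt.

>>> arm_command --rows '[[[0,0.01,0,0.05,0],[0,0.01,0,0.05,0],[0,0.01,0,0.05,0],[0,0.01,0,0.04,0],[0,0,0,0,0],[0,0,0,0,0],[0,0,0,0,0],[0,0,0,0,0],[0,0,0,0,0],[0,0,0,0,0]]]'

```text
t: 15.55
eef_pos: [0.5019, 0.0349, 0.1184]
tool_rot: [0.002, 0.054, 0.999, 0.0]
contact_force: [4.2, -2.0, -3.6]
gripper_width: 0.106
grasp_force: 29.8
```

```bash
python3 - <<'E'
from h import *
S=cams.read_camera('side')[:,:,::-1];S0=cv2.imread('pics/side0.png')
f=lambda I:cv2.resize(I[165:255,225:345],(400,300),interpolation=2)
cv2.imwrite('pics/m6.png',np.hstack([f(S0),f(S)]))
E
```

```text
(no output)
```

View pics/m6.png

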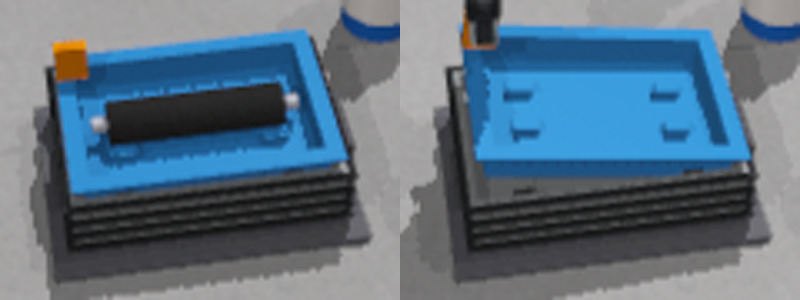

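Tilt is about 0.165 rad with the far end still seated. Tighten the grip and lift out slowly.

>>> arm_command --rows '[[[0,0,0,0,0],[0,0,0,0,0],[0,0,0,0,0],[0,0,0,0.03,0],[0,0,0,0.04,0],[0,0,0,0.04,0],[0,0,0,0.04,0],[0,0,0,0.04,0],[0,0,0,0.04,0],[0,0,0,0.04,0]]]' --newtons 120

```text
t: 16.85
eef_pos: [0.5001, 0.0355, 0.1344]
tool_rot: [-0.0, 0.053, 0.999, 0.0]
contact_force: [0.1, 0.0, -1.7]
gripper_width: 0.083
grasp_force: 118.1
```

```bash
cat >tilt.py <<'E'
from h import *
# side-view pixel of extreme blue corners: near-side rim ends vs. world; wrist too
import sys
o=get_obs();print(o['t'],o['eef_pos'].round(4),o['torque'].round(2),o['contact_force'].round(1))
S=cams.read_camera('side')[:,:,::-1].astype(int);B,G,R=S[...,0],S[...,1],S[...,2]
T=cams.read_camera('top')[:,:,::-1].astype(int);b,g,r=T[...,0],T[...,1],T[...,2]
cv2.imwrite('pics/ls.png',S);cv2.imwrite('pics/lt.png',T)
if len(sys.argv)>1: sr,tr=eval(sys.argv[1])
else: sr,tr=(225,120,345,260),(200,150,290,250)
def quad(m):
    h=cv2.convexHull(np.argwhere(m)[:,::-1].astype(np.int32));return cv2.minAreaRect(h),cv2.approxPolyDP(h,5,True)[:,0].tolist()
for n,m in(('side',blob((B>90)&(B-R>50),sr)),('top',blob((b>90)&(b-r>50),tr))):
    if m: print(n,m[:2],quad(m[2]))
E
python3 tilt.py
```

```text
16.85 [0.5001 0.0355 0.1344] [0.09 0.12 0.04] [ 0.1  0.  -1.7]
side (array([284.58843537, 191.38321995]), np.int32(3528)) (((286.0, 190.5), (45.0, 86.0), 90.0), [[329, 208], [249, 213], [243, 176], [253, 168], [317, 169]])
top (array([248.16293202, 191.74857577]), np.int32(2633)) (((244.57078552246094, 194.71969604492188), (48.90629196166992, 66.09990692138672), 6.581944465637207), [[271, 165], [265, 228], [236, 226], [222, 185], [225, 161]])[ WARN:0@3.255] global loadsave.cpp:1063 imwrite_ Unsupported depth image for selected encoder is fallbacked to CV_8U.
```

The load is only the tray's weight, so it is free. Raise it.

>>> arm_command --rows '[[[0,0,0,0.1,0],[0,0,0,0.1,0],[0,0,0,0.2,0],[0,0,0,0.3,0],[0,0,0,0.3,0],[0,0,0,0.3,0],[0,0,0,0.3,0],[0,0,0,0.3,0],[0,0,0,0.2,0],[0,0,0,0,0]]]'

```text
t: 18.2
eef_pos: [0.5008, 0.0349, 0.2611]
tool_rot: [0.001, 0.054, 0.999, 0.0]
contact_force: [0.4, 0.4, -2.0]
gripper_width: 0.092
grasp_force: 118.1
```

```bash
python3 tilt.py 2>/dev/null; python3 -c "
import cv2,numpy as np
S=cv2.imread('pics/ls.png')[90:270,190:390];T=cv2.imread('pics/lt.png')[110:290,170:370]
cv2.imwrite('pics/m7.png',np.hstack([cv2.resize(S,(400,360)),cv2.resize(T,(400,360))]))"
```

```text
18.2 [0.5008 0.0349 0.2611] [ 0.11  0.08 -0.03] [ 0.4  0.4 -2. ]
side (array([285.87257128, 153.41836992]), np.int32(3963)) (((291.62860107421875, 152.78514099121094), (106.51483917236328, 46.282997131347656), 2.2906100749969482), [[344, 176], [246, 174], [239, 136], [251, 128], [320, 131]])
top (array([245.07663897, 186.07540782]), np.int32(3249)) (((241.59756469726562, 189.12196350097656), (54.00102233886719, 72.77438354492188), 6.34019136428833), [[271, 156], [264, 227], [225, 222], [216, 177], [220, 151]])
```

View pics/m7.png

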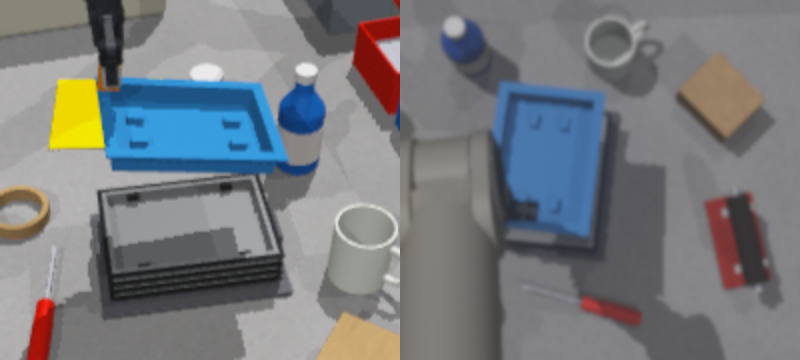

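```bash
python3 - <<'E'
from h import *
a=tri([ray('side',(334,170)),ray('top',(271,156))]);b=tri([ray('side',(245,168.5)),ray('top',(264,227))])
print(a,b,np.linalg.norm(a-b),np.arcsin((b-a)[2]/np.linalg.norm(a-b)))
print(plane('top',(271,156),a[2]),plane('top',(220,151),a[2]))
E
```

```text
[ 0.67504824 -0.10694323  0.21802561] [ 0.47216648 -0.08828496  0.25421715] 0.2069274380666859 0.17580389986941117
[ 0.67391251 -0.10671332  0.21802561] [0.68859715 0.0378763  0.21802561]
```

Tilt ≈ 0.176 rad (limit 0.25), tray centre ≈ (0.581,-0.023). Carry it by (-0.047,+0.334) to the mat.

>>> arm_command --rows '[[[0,-0.02,0.1,0.1,0],[0,-0.05,0.2,0.1,0],[0,-0.05,0.3,0.1,0],[0,-0.05,0.4,0,0],[0,-0.06,0.45,0,0],[0,-0.06,0.45,0,0],[0,-0.06,0.45,0,0],[0,-0.06,0.45,0,0],[0,-0.06,0.45,0,0],[0,-0.06,0.45,0,0]]]'

```text
t: 19.55
eef_pos: [0.4677, 0.2588, 0.2783]
tool_rot: [-0.0, 0.053, 0.999, 0.0]
contact_force: [0.3, 1.0, -1.9]
gripper_width: 0.093
grasp_force: 118.1
```

>>> arm_command --rows '[[[0,-0.06,0.45,0,0],[0,-0.06,0.45,0,0],[0,-0.05,0.4,0,0],[0,-0.04,0.3,0,0],[0,-0.03,0.2,0,0],[0,-0.01,0.07,0,0],[0,0,0,0,0],[0,0,0,0,0],[0,0,0,0,0],[0,0,0,0,0]]]'

```text
t: 20.8
eef_pos: [0.4536, 0.3688, 0.2782]
tool_rot: [0.0, 0.054, 0.999, 0.0]
contact_force: [0.3, 0.0, -2.2]
gripper_width: 0.09
grasp_force: 118.1
```

```bash
python3 tilt.py "((150,30,330,170),(80,110,230,290))" 2>/dev/null; python3 -c "
from h import *
P=cams.camera_params('wrist');W=cams.read_camera('wrist').astype(int);R,B=W[...,0],W[...,2]
m=blob((B>90)&(B-R>50))
for z in(.27,.25):print(rect(pts('wrist',m[2],z,P)))"
```

```text
20.8 [0.4536 0.3688 0.2782] [0.03 0.1  0.01] [ 0.3  0.  -2.2]
side (array([237.37520392,  79.42006525]), np.int32(2452)) (((238.40609741210938, 79.3147201538086), (78.65674591064453, 34.34107971191406), 4.085616588592529), [[277, 91], [271, 98], [204, 94], [200, 65], [270, 65]])
top (array([119.68078627, 203.65697674]), np.int32(3612)) (((117.6409912109375, 203.36109924316406), (55.27134704589844, 75.62274169921875), 11.142889976501465), [[151, 172], [137, 244], [101, 238], [86, 225], [100, 166]])
(array([460.2, 321.2]), array([ 80.4, 151.8]), 2.1)
(array([470.8, 313.7]), array([ 91. , 171.9]), 2.1)
```

```bash
python3 - <<'E'
from h import *
a=tri([ray('side',(277,91)),ray('top',(151,172))]);b=tri([ray('side',(203,90)),ray('top',(137,244))])
c=plane('top',(100,166),a[2])
print(a,b,np.linalg.norm(a-b),np.arcsin((b-a)[2]/np.linalg.norm(a-b)),c, (b+c)/2)
E
```

```text
[0.62597818 0.2260284  0.23793282] [0.42686594 0.25182298 0.25845667] 0.20182237649488718 0.1018687438031621 [0.64167    0.36891938 0.23793282] [0.53426797 0.31037118 0.24819475]
```

```bash
python3 -c "
from station import job;print(job.hand_in())"
```

```text
the job is handed in; nothing more can be done
None
```

The job is handed in, but hand-in returned no verdict: the roller was left in both V supports, the blue tray was peeled off with the grey stack seen to stay down, and the gripper ended holding it about 0.23 m up, centred over the mat to within about 1 mm by my measurement and tilted roughly 0.10–0.18 rad rather than fully level (limit 0.25).

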